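Clamp a blank in the jig with the slip-clutch screw

TASK

Slide the wooden blank gently along the jig's bed until it is fully home against the stop, without ramming it. Then tighten the clamp on it by turning the black cap clockwise (seen from above) until the cap's clutch first slips and stop there: the cap must have slipped visibly, about 5 to 25 degrees past its collar, and never more than 30. Let go with the blank still home and clamped, and leave the other things on the bench undisturbed.

Things in the scene. Friction and masses are not known exactly. Their poses are not given: they have to be found in the camera images.
- jig: Clamping jig, fixed to the bench. Origin on the bench top under the screw axis, z up. A wooden bed, 20 mm high, runs along y from -155 to +60 mm: 50 mm wide up to y = -35, then a foot from x = -64 to +36 mm. A steel column stands at x = -62 to -36, y = -25 to +25 mm and carries the clamp arm.
- bed_mouth (a point): On the bed's top, mid-width, at the mouth of two aluminium side guides (jig y = -51 mm). The guides stand 14 mm above the bed, 38 mm apart, from y = -38 to +40 mm, with flared mouths from y = -51 mm. Axes as the jig.
- clamp_arm (a point): On the screw axis at the underside of the clamp arm, 70 mm above the bench; the arm is 24 mm thick, x = -62 to +26, y = -22 to +22 mm. Below it a round steel pressure pad, 24 mm across, goes straight down 2.5 mm per radian of collar turn. At the start it is 2 to 5 mm above the blank's top, differently each time; the gap is not measured.
- stop: The stop: aluminium block 44 x 12 x 26 mm across the inner end of the bed. Origin at the centre of its underside, jig y = 46 mm. It must not be rammed: 25 N is the most it may take.
- stop_face (a point): Centre of the stop's face, at jig x = 0, y = 40, z = 35 mm. Axes as the jig; the face looks to -y. The blank is slid in the +y direction until its end meets it.
- blank_centre (a point): Centre (half-way up) of the loose walnut blank: 34 mm wide (x), 180 mm long (y), 30 mm high (z), about 0.1 kg. It lies along the bed, top 50 mm above the bench, inner end between the guides under the pad, 25 to 60 mm short of the stop. Home, its centre is at jig y = -50 mm. Grip it across its width near the outer (-y) end, or push that end.
- blank_end (a point): Centre of the inner end face of the blank (its +y end, which must meet the stop), half-way up.
- blank: The same blank, origin at the centre of its underside.
- cap_centre (a point): Centre (half-way up) of the round black fluted cap, 32 mm across, 42 mm tall (foot 105, top 147 mm above the bench), on the vertical screw axis; its x axis points along the white line on its top. Clockwise from above tightens, turning back loosens. It neither rises nor falls, has no end stops, may be regripped at any angle, and the screw holds by itself.
- screw_top (a point): On the screw axis, level with the cap's top; fixed, axes as the jig. Feel: cap and collar turn together at 0.1 to 0.16 N m until the pad meets the blank. Within about 0.3 rad more the torque climbs to about 0.3 N m and the clutch slips: torque stays level, collar stands still. The cap's drive is springy (3 N m/rad): it leads by up to 0.1 rad under load and springs back when let go.
- collar_top (a point): Centre of the top of the steel collar under the cap: 42 mm across, 5 mm thick, top 103 mm above the bench, with a tab reaching 30 mm from the axis; its x axis points to the tab. At the start the cap's white line lies over the tab; the angle between them is how far the clutch has slipped (with the cap let go).
- screwdriver: Bystander: screwdriver, 160 mm, lying on the bench beside the jig. Origin at the middle of its underside.
- dowel_jar: Bystander: small amber jar, 56 mm across, 75 mm high. Origin at the centre of its underside.
- square: Bystander: try square, wooden stock 90 mm, steel blade 110 mm, lying flat. Origin under the stock's middle.
- offcut: Bystander: pine offcut 45 x 70 x 19 mm, lying flat. Origin at the centre of its underside.
There are look-alikes about, which are no part of the job. What is shaped like the blank but yellow is not meant.

How it is judged:
By the outcome, as a careful person would: the job done as asked, in the order asked, and still so for the second after the job is handed in, with the robot touching nothing.
It also fails if it takes over 72 s, if anything falls off the work surface, if the arm or the gripper's body presses on something with over 40 N, if the wrist force passes 120 N, or if a joint passes its speed limit or range.

ROBOT

A 6-joint arm with a two-finger parallel gripper is mounted at the origin on the work surface. World frame = base frame: x ahead of the robot, y to its left, z up, the work surface at z = 0. Lengths are in mm, angles in rad, forces in N, time in s.
With the tool pointing down it reaches from about 275 to 750 mm from the base axis. Payload 10.2 kg.
Tool frame: the origin (TCP) lies at the very end of the fingers, on their centre line; the grasp point (between the pads) lies 19 mm behind it; z points along the fingers, y is the line along which they close (so a half turn about z gives the same grasp; the last joint's range is limited). The gripper opens to 85 mm and grips with 20 to 120 N. Pads are 22 mm wide; open, the fingers measure 114 mm over their backs; the gripper's body (76 mm by 85 mm) begins 54 mm behind the grasp point. The pads swing forward as they close: fully open they stand 13 mm farther back than shut.
Start: joints at [-1.341, 0.313, 1.498, -0, 1.331, -0.223], TCP at [229.668, -472.105, 231.294] pointing down, gripper open.
Joint ranges: [-2.94, 2.94], [-0.97, 2.17], [0.19, 2.56], [-1.23, 4.37], [0.02, 3.11], [-2.88, 2.88]. Speed limits (rad/s): [2.39, 2.39, 3.01, 3.14, 3.14, 3.14].

INTERFACE

Orientations are given as a unit quaternion [w, x, y, z].
In Python, from rig import ctrl, optics gives the robot as it stands. The module is installed in compiled form; this text tells all that it offers.
- The arm moves only by the shell command python3 -m handwheel 'ROWS' [FORCE]. ROWS is JSON, a list that holds one entry, the list of rows, each a list of 5 numbers: the gripper command: -1 is fully open, 1 is shut, values between are in proportion, then the shift along the world's x, y, z in units of 50 mm (1.0 is 50 mm), then the turn about the world's z in units of 8 degrees (1.0 is 8 degrees). In form: [[[gripper, tx, ty, tz, twist], ...]]. A call has 1 to 10 rows; each row shifts and turns the commanded pose from where the row before left it; what a row does not reach is not made up. A row lasts 1/10 s, in which the tool goes at most 50 mm and 8.59 degrees, less where a joint would pass 70% of its speed; a pose out of reach is approached as far as the arm can. A call is refused whole if a number of a shift passes 1 or a number of a turn 1, either way. A call with a gripper value outside its range is refused whole. The fingers move at their own pace and stop on an object; FORCE is the grip in N (left out, the last holds). Time passes only in rows, so rows that do not move let the fingers close. It gives the time, the measured TCP pose, the force, the opening and the grip force at its end, in the units of the state.
- ctrl.sense(): the state, without advancing time (a new reading comes with each control period).
- optics.capture(name): name is "side" or "top" or "wrist"; returns a dict with "img" (420x560x3 uint8, blue, green, red), "K" (3x3 intrinsics, pixels), "R" (3x3) and "t" (3): a world point X has camera coordinates R X + t. Camera axes: x right, y down, z forward; pixel columns grow to the right and rows downward; lengths in mm; the calibration is good to about 2 mm. A picture is of the moment at which its call begins. There is no depth.
- ctrl.finish_job(): hands the job in; it is judged then, once.
The state is a dict: "time_s": time; "joints": joint angles; "dq": joint speeds; "tau": joint torques, N m; "eef_pos": TCP position; "ee_rot": TCP orientation; "force": force on the tool from outside, world axes, zero at the start; "wrist_torque": the same for the moment, N m; "grip_width": opening from 0.0 (shut) to 1.0 (fully open); "grip_force": force on a finger pad.
Only numpy, scipy, OpenCV 4.12 (cv2) and the standard library are available. Lean on these libraries where they do the work, as an engineer would, in place of code of your own. Each camera call takes 0.05 s, during which the arm holds its last target. There are 200 camera calls.

## Working session

There is one attempt and no reset: what is moved stays moved. The work goes in short steps, Python scripts to look and compute and a shell command to move; the robot and the scene stay as the last step left them, time stands still between calls to the robot, and variables do not carry over. Pictures are saved under pics/ and viewed, at most 10 in all, crops included, and the job is handed in when it is done.

```bash
mkdir -p pics; python3 - <<'E'
from rig import ctrl, optics
import cv2, numpy as np, pickle
d={n:optics.capture(n) for n in("top","side")}
pickle.dump(d,open('c0.pkl','wb'))
for n in d:
    cv2.imwrite(f'pics/{n}0.png',d[n]['img']); print(n,d[n]['K'].round(1).tolist(),(-d[n]['R'].T@d[n]['t']).round(0))
s=ctrl.sense();print(s['time_s'],s['ee_rot'],s['force'],s['grip_width'])
E
```

```text
top [[503.4, 0.0, 285.8], [0.0, 503.4, 214.6], [0.0, 0.0, 1.0]] [ 391.   38. 1274.]
side [[429.4, 0.0, 288.2], [0.0, 429.4, 207.0], [0.0, 0.0, 1.0]] [ 513. -585.  822.]
0.1 [-5.91919110e-04  9.74477665e-01  2.24483698e-01  2.66543504e-06] [-0.17484523 -0.82447061  0.50941121] 1.000753927683107
```

View pics/top0.png

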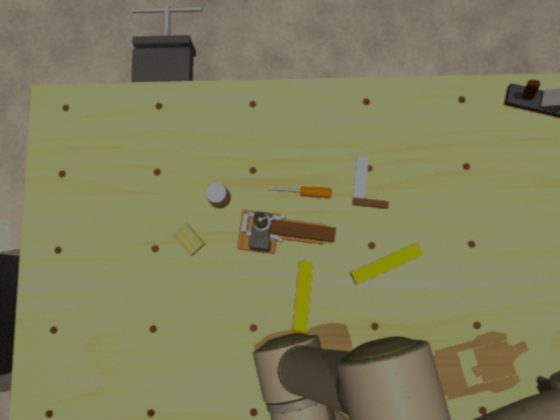

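View pics/side0.png

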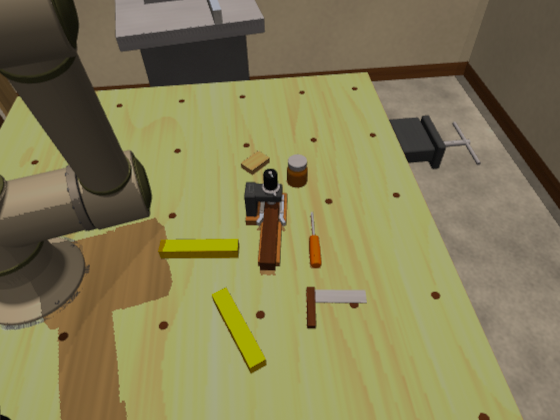

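Candidates: walnut blank at top (302,231) / side (270,237). The yellow bars at top (303,297) and (387,263) are decoys. The jig cap is at top (262,218) / side (270,178). Next I'll check these in a close crop.

```bash
python3 - <<'E'
import cv2,numpy as np,pickle
d=pickle.load(open('c0.pkl','rb'))
print(d['top']['R'].round(3).tolist())
a=cv2.resize(d['top']['img'][190:270,225:345],None,fx=6,fy=6,interpolation=cv2.INTER_CUBIC)[:,:720]
b=cv2.resize(d['side']['img'][160:275,230:330],None,fx=5,fy=5,interpolation=cv2.INTER_CUBIC)
cv2.imwrite('pics/topc.png',cv2.convertScaleAbs(a,alpha=1.5));cv2.imwrite('pics/sidec.png',cv2.convertScaleAbs(b,alpha=1.5))
E
```

```text
[[-0.012, -1.0, -0.023], [-0.989, 0.015, -0.147], [0.147, 0.021, -0.989]]
```

View pics/topc.png

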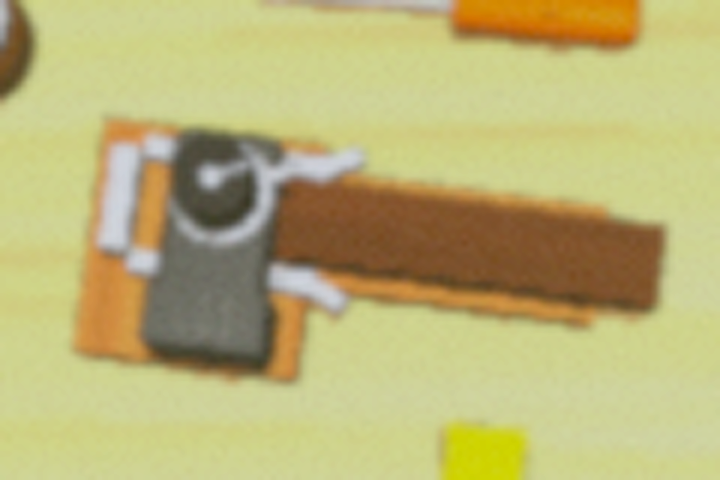

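View pics/sidec.png

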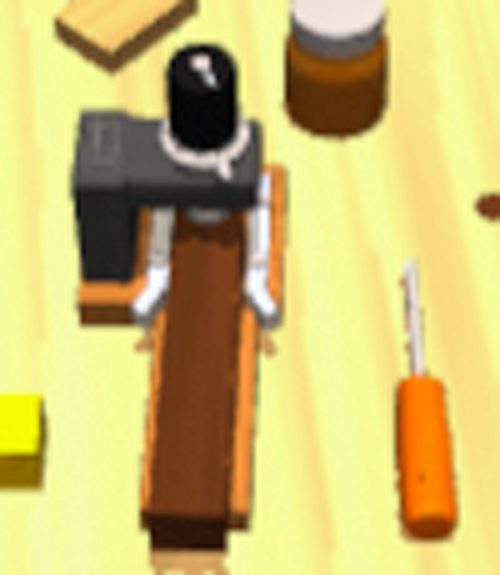

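```bash
cat > h.py <<'E'
import numpy as np,pickle,cv2
def at(c,u,v,z):
    C=-c['R'].T@c['t']; r=c['R'].T@np.linalg.solve(c['K'],[u,v,1]); return C+r*(z-C[2])/r[2]
def px(c,X):
    p=c['K']@(c['R']@np.asarray(X)+c['t']); return p[:2]/p[2]
E
python3 - <<'E'
from h import *
d=pickle.load(open('c0.pkl','rb'));T,S=d['top'],d['side']
t=lambda u,v,z:at(T,u/6+225-.4,v/6+190-.4,z)
s=lambda u,v,z:at(S,u/5+230-.4,v/5+160-.4,z)
for n,p in dict(cap_t=t(212,178,147),cap_s=s(202,63,147),be1=t(665,225,50),be2=t(655,310,50),bi1=t(290,183,50),bi2=t(278,258,50),
 bed1=t(607,208,20),bed2=t(590,325,20),f1=t(105,118,20),f2=t(78,350,20),f3=t(297,380,20),
 se1=s(143,515,50),se2=s(228,520,50),tabt=t(262,155,103),tabs=s(227,172,103),stop1=t(125,145,46),stop2=t(110,248,46),linet=t(250,160,147)).items(): print(n,p.round(1))
E
```

```text
cap_t [548.3 119.7 147. ]
cap_s [552.6 121.4 147. ]
be1 [539.7 -57.9  50. ]
be2 [505.1 -52.9  50. ]
bi1 [559.3  94.8  50. ]
bi2 [528.5 100.   50. ]
bed1 [550.9 -36.2  20. ]
bed2 [502. -28.  20.]
f1 [592.2 174.   20. ]
f2 [494.5 185.2  20. ]
f3 [480.8  94.   20. ]
se1 [507.5 -54.3  50. ]
se2 [543.7 -61.3  50. ]
tabt [563.2 103.3 103. ]
tabs [560.1  93.9 103. ]
stop1 [576.7 162.9  46. ]
stop2 [534.1 169.1  46. ]
linet [554.9 105.3 147. ]
```

The walnut blank is confirmed. Its outer end is at about (524,-56) mm, about 38 mm short of home. The jig origin is at about (549,120), yawed about -7.4°. Now I'll move above the blank's outer end.

```bash
r='python3 -m handwheel'; python3 -m handwheel '[[[-1,0.42,0.62,0,0.51],[-1,0.42,0.62,0,0.51],[-1,0.42,0.62,0,0.51],[-1,0.42,0.62,0,0.51],[-1,0.42,0.62,0,0.51],[-1,0.42,0.62,0,0.51],[-1,0.42,0.62,0,0.51],[-1,0.42,0.62,0,0.51],[-1,0.42,0.62,0,0.51],[-1,0.42,0.62,0,0.51]]]' 20
python3 -m handwheel '[[[-1,0.42,0.62,0,0.51],[-1,0.42,0.62,0,0.51],[-1,0.42,0.62,-0.5,0.51],[-1,0.42,0.62,-0.5,0.51],[-1,0,0,-0.5,0],[-1,0,0,0,0],[-1,0,0,0,0]]]'
python3 - <<'E'
from rig import ctrl,optics
from h import *
s=ctrl.sense();print(s['joints'],s['force'])
c=optics.capture('wrist');pickle.dump(c,open('w1.pkl','wb'));cv2.imwrite('pics/w1.png',c['img'])
E
```

```text
time_s: 1.1
eef_pos: [440.2, -160.6, 231.1]
ee_rot: [-0.0, 0.834, 0.551, -0.0]
force: [0.1, -0.7, 0.3]
grip_width: 1.002
grip_force: 0.0
time_s: 1.8
eef_pos: [523.6, -38.4, 156.8]
ee_rot: [-0.0, 0.749, 0.663, -0.0]
force: [1.1, 0.7, 0.8]
grip_width: 1.001
grip_force: 0.0
[-2.96556123e-01  3.83462162e-01  1.60320018e+00 -9.40015998e-05
  1.15523497e+00 -1.74946385e-01] [1.0979371  0.65974866 0.77483   ]
```

View pics/w1.png

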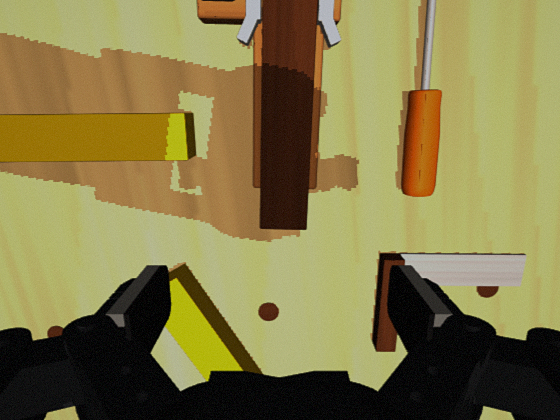

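The wrist view shows the blank's outer end edge at rows ~226-229, columns 261-307. The fingers straddle it, and the yellow decoys and square lie to either side.

```bash
python3 - <<'E'
from h import *
c=pickle.load(open('w1.pkl','rb'))
for u,v,z in [(261,228,50),(307,228,50),(263,70,50),(317,70,50),(253,187,20),(317,187,20)]: print(at(c,u,v,z).round(1))
print(px(c,[523.6,-38.4,50]),-c['R'].T@c['t'])
E
```

```text
[508.6 -52.4  50. ]
[541.4 -56.3  50. ]
[524.   53.1  50. ]
[558.4  48.9  50. ]
[504.1 -28.   20. ]
[553.7 -34.   20. ]
[279.45325017 206.95461019] [531.53909376  28.62757843 298.9015339 ]
```

```bash
python3 -m handwheel '[[[-1,0.07,0.02,-0.6,0],[-1,0,0,-0.7,0],[-1,0,0,-0.7,0],[-1,0,0,-0.5,0],[-1,0,0,-0.07,0],[0,0,0,0,0],[0,0,0,0,0],[0,0,0,0,0]]]' 20
python3 -m handwheel '[[[1,0,0,0,0],[1,0,0,0,0],[1,0,0,0,0],[1,0,0,0,0],[1,0,0,0,0],[1,0,0,0,0]]]' 20
```

```text
time_s: 2.65
eef_pos: [528.1, -37.5, 29.5]
ee_rot: [0.001, 0.749, 0.663, 0.001]
force: [-0.3, -0.5, 0.5]
grip_width: 0.515
grip_force: 0.0
time_s: 3.25
eef_pos: [527.9, -37.3, 29.1]
ee_rot: [0.001, 0.749, 0.663, 0.001]
force: [-1.8, 0.7, 7.2]
grip_width: 0.391
grip_force: 19.7
```

```bash
python3 -m handwheel '[[[1,0.01,0.08,0,0],[1,0.01,0.08,0,0],[1,0.01,0.08,0,0],[1,0.01,0.08,0,0],[1,0.01,0.08,0,0],[1,0.01,0.08,0,0],[1,0.01,0.06,0,0],[1,0,0,0,0]]]'
python3 -m handwheel '[[[1,0.003,0.02,0,0],[1,0.003,0.02,0,0],[1,0.003,0.02,0,0],[1,0,0,0,0]]]'
```

```text
time_s: 4.05
eef_pos: [531.7, -10.3, 29.2]
ee_rot: [0.001, 0.748, 0.663, 0.001]
force: [-1.0, 0.1, 5.2]
grip_width: 0.395
grip_force: 19.6
time_s: 4.45
eef_pos: [532.1, -7.7, 29.2]
ee_rot: [0.001, 0.749, 0.663, 0.001]
force: [-0.2, -2.1, 6.7]
grip_width: 0.397
grip_force: 19.6
```

```bash
for i in 1; do python3 -m handwheel '[[[1,0.003,0.02,0,0],[1,0.003,0.02,0,0]]]' | grep -E 'pos|force:'; done
python3 -m handwheel '[[[1,0.003,0.02,0,0],[1,0.003,0.02,0,0]]]'| grep -E 'pos|force:'
python3 -m handwheel '[[[1,0.003,0.02,0,0],[1,0,0,0,0]]]'| grep -E 'pos|force:'
```

```text
eef_pos: [532.4, -5.8, 29.2]
force: [-0.7, -3.8, 4.9]
grip_force: 19.6
eef_pos: [532.7, -3.8, 29.2]
force: [-0.3, -4.4, 5.6]
grip_force: 19.6
eef_pos: [532.8, -2.6, 29.2]
force: [-0.2, -1.6, 5.6]
grip_force: 19.6
```

```bash
python3 -m handwheel '[[[1,0.003,0.02,0,0],[1,0,0,0,0]]]'| grep -E 'pos|force:'
python3 -m handwheel '[[[1,0.003,0.02,0,0],[1,0,0,0,0]]]'| grep -E 'pos|force:'
python3 - <<'E'
from rig import optics
from h import *
c=optics.capture('top')
cv2.imwrite('pics/top2.png',cv2.convertScaleAbs(cv2.resize(c['img'][195:255,230:330],None,fx=7,fy=7,interpolation=cv2.INTER_CUBIC),alpha=1.5))
T=pickle.load(open('c0.pkl','rb'))['top']
w=optics.capture('wrist');pickle.dump(w,open('w2.pkl','wb'));cv2.imwrite('pics/w2.png',w['img'])
E
```

```text
eef_pos: [533.0, -1.7, 29.2]
force: [-0.6, -2.7, 5.2]
grip_force: 19.6
eef_pos: [533.1, -0.7, 29.2]
force: [-0.2, -1.8, 5.7]
grip_force: 19.6
```

View pics/w2.png

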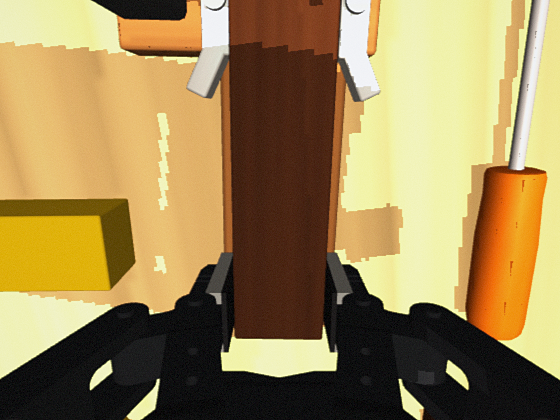

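The wrist view shows the blank straight between the guides and held at the pads (columns 232-328). There is no contact force yet, so I keep creeping.

```bash
python3 -m handwheel '[[[1,0.003,0.02,0,0],[1,0,0,0,0]]]'| grep -E 'pos|force:'
python3 -m handwheel '[[[1,0.003,0.02,0,0],[1,0,0,0,0]]]'| grep -E 'pos|force:'
```

```text
eef_pos: [533.3, 0.3, 29.2]
force: [-0.4, -2.1, 5.0]
grip_force: 19.6
eef_pos: [533.3, 0.7, 29.1]
force: [-1.2, -7.1, 6.0]
grip_force: 19.7
```

```bash
python3 -m handwheel '[[[1,0.001,0.01,0,0],[1,0,0,0,0]]]'| grep -E 'pos|force:'
```

```text
eef_pos: [533.3, 0.7, 29.2]
force: [-2.6, -10.1, 5.9]
grip_force: 19.7
```

```bash
python3 -m handwheel '[[[1,0.001,0.006,0,0],[1,0,0,0,0]]]'| grep -E 'pos|force:'
```

```text
eef_pos: [533.4, 0.8, 29.2]
force: [-2.9, -11.2, 5.6]
grip_force: 19.7
```

The blank has met the stop: 38 mm of travel, stalled at about 11 N. Release with a partial opening, lift, and look at the cap.

```bash
python3 -m handwheel '[[[0.0,0,0,0,0],[-0.2,0,0,0,0],[-0.2,0,0,0,0],[-0.2,0,0,0.2,0],[-0.2,0,0,0.6,0],[-0.2,0,0,0.8,0],[-0.2,0,0,0.8,0],[-0.2,0,0,0.8,0],[-0.2,0,0,0.8,0],[-0.2,0,0,0,0]]]'
python3 - <<'E'
from rig import optics
from h import *
w=optics.capture('wrist');pickle.dump(w,open('w3.pkl','wb'));cv2.imwrite('pics/w3.png',w['img'])
print(px(w,[549.5,120.5,147]),-w['R'].T@w['t'])
E
```

```text
time_s: 7.35
eef_pos: [534.3, 2.6, 233.9]
ee_rot: [0.004, 0.748, 0.663, 0.003]
force: [-0.3, -0.1, -0.4]
grip_width: 0.598
grip_force: 0.0
[279.78337676  13.80691527] [540.65947969  69.93648401 375.94787761]
```

View pics/w3.png

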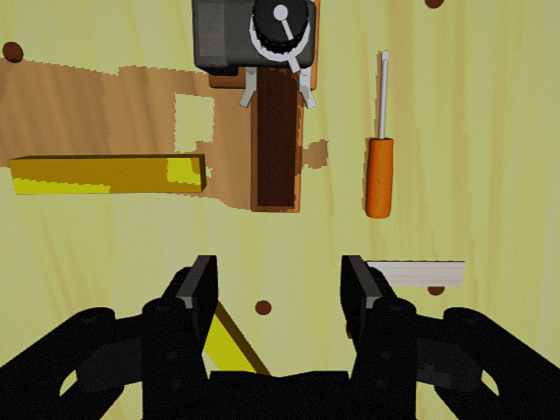

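The cap's white dot is at (280,12), with its line toward the tab at ~(294,68). The blank's outer end is at row ~208 and the bed's end at row ~212.

```bash
python3 - <<'E'
from h import *
w=pickle.load(open('w3.pkl','rb'))
print('cap',at(w,280,12,147),'blank end',at(w,276,208.5,50),'bed end',at(w,275,212,20))
print('line',at(w,290,42,147)-at(w,280,12,147),'tab',at(w,294,68,103))
E
```

```text
cap [549.73173348 121.40464429 147.        ] blank end [530.40593646 -19.64156626  50.        ] bed end [528.00766589 -31.42023037  20.        ]
line [  3.88628686 -16.23087303   0.        ] tab [557.02678706  94.91243721 103.        ]
```

```bash
python3 - <<'E'
from h import *
from rig import optics
w=pickle.load(open('w3.pkl','rb'))
for r in range(202,216): print(r,w['img'][r,[255,276,296]].tolist())
x=np.array([.991,-.13,0]);y=np.array([.13,.991,0]);O=np.array([549.7,121,0])
print('pred rows: blankend',px(w,O-140*y+[0,0,50]),'bedend',px(w,O-155*y+[0,0,20]))
t=optics.capture('top');pickle.dump(t,open('t3.pkl','wb'))
for q in (20,25,30,35,40,45,52,60): 
  u=px(t,O+q*y+[0,0,50 if q<40 else 46]); print(q,u.round(1),t['img'][int(u[1]+.5),int(u[0]+.5)])
E
```

```text
202 [[26, 62, 108], [10, 26, 44], [49, 115, 184]]
203 [[27, 59, 105], [19, 29, 48], [51, 115, 183]]
204 [[22, 58, 101], [13, 20, 42], [53, 120, 186]]
205 [[29, 60, 109], [3, 17, 42], [47, 116, 183]]
206 [[31, 64, 107], [22, 51, 85], [51, 115, 184]]
207 [[24, 59, 104], [23, 55, 99], [47, 114, 180]]
208 [[27, 59, 105], [26, 57, 99], [48, 115, 184]]
209 [[28, 61, 108], [24, 56, 97], [50, 115, 183]]
210 [[18, 45, 101], [23, 51, 95], [50, 114, 183]]
211 [[26, 57, 89], [21, 46, 87], [43, 105, 178]]
212 [[104, 172, 165], [79, 123, 127], [51, 102, 147]]
213 [[119, 187, 182], [127, 187, 184], [119, 182, 177]]
214 [[115, 185, 182], [125, 184, 182], [123, 186, 181]]
215 [[115, 182, 179], [122, 179, 176], [118, 183, 181]]
pred rows: blankend [276.92412704 206.39514635] bedend [276.64996168 212.93482032]
20 [254.2 223.2] [61 67 69]
25 [252.2 223. ] [55 66 83]
30 [250.2 222.7] [33 56 87]
35 [248.2 222.5] [48 66 92]
40 [246.4 222.5] [134 129 130]
45 [244.3 222.3] [146 141 140]
52 [241.5 221.9] [113 123 139]
60 [238.3 221.6] [ 93 141 139]
```

The blank's edge at row 206 matches home (predicted 206.4), and walnut reaches the stop's edge. Next, go over the cap with a +96° twist so there is room for a long clockwise turn.

```bash
python3 -m handwheel '[[[-0.3,0.03,0.24,0,1],[-0.3,0.03,0.24,0,1],[-0.3,0.03,0.24,0,1],[-0.3,0.03,0.24,0,1],[-0.3,0.03,0.24,0,1],[-0.3,0.03,0.24,0,1],[-0.3,0.03,0.24,0,1],[-0.3,0.03,0.24,0,1],[-0.3,0.03,0.24,0,1],[-0.3,0.03,0.22,0,1]]]' 50
python3 -m handwheel '[[[-0.3,0,0,0,1],[-0.3,0,0,0,1],[-0.3,0,0,0,0],[-0.3,0,0,0,0],[-0.3,0,0,0,0]]]'
```

```text
time_s: 8.45
eef_pos: [547.0, 122.3, 226.4]
ee_rot: [-0.001, 0.144, 0.99, -0.0]
force: [-0.7, -0.8, 0.1]
grip_width: 0.65
grip_force: 0.0
time_s: 8.95
eef_pos: [547.4, 121.7, 227.4]
ee_rot: [-0.0, 0.01, 1.0, -0.0]
force: [-0.1, 0.6, 0.7]
grip_width: 0.65
grip_force: 0.0
```

```bash
python3 -m handwheel '[[[-0.3,0.045,-0.01,-0.5,0],[-0.3,0,0,-0.6,0],[-0.3,0,0,-0.6,0],[-0.3,0,0,-0.5,0],[-0.3,0,0,-0.08,0],[-0.3,0,0,0,0],[-0.3,0,0,0,0]]]' 50
python3 -m handwheel '[[[1,0,0,0,0],[1,0,0,0,0],[1,0,0,0,0],[1,0,0,0,0],[1,0,0,0,0]]]' 25
python3 -c "
from rig import ctrl;s=ctrl.sense();print(s['wrist_torque'],s['force'],s['joints'][5])"
```

```text
time_s: 9.65
eef_pos: [550.6, 121.2, 115.2]
ee_rot: [0.001, 0.009, 1.0, 0.0]
force: [-0.3, 0.3, -0.7]
grip_width: 0.649
grip_force: 0.0
time_s: 10.15
eef_pos: [550.3, 121.0, 115.0]
ee_rot: [0.001, 0.008, 1.0, -0.0]
force: [-0.1, -1.6, 7.4]
grip_width: 0.366
grip_force: 25.4
[-0.29129537  0.19546083  0.04292165] [-0.09223366 -1.63979797  7.38351932] -1.5454521009917666
```

```bash
cat > t.py <<'E'
from rig import ctrl
import math
s=ctrl.sense();q=s['ee_rot'];print('T',round(s['time_s'],2),'phi',round(math.degrees(2*math.atan2(q[2],q[1]))-90,2),'tq',[round(float(v),3) for v in s['wrist_torque']],'F',[round(float(v),1) for v in s['force']],'q6',round(float(s['joints'][5]),3),'pos',[round(float(v),1) for v in s['eef_pos']],'g',round(s['grip_width'],3),round(s['grip_force'],1))
E
M='python3 -m handwheel'
python3 -m handwheel '[[[1,0,0,0,0],[1,0,0,0,0]]]' 50 >/dev/null; python3 t.py
python3 -m handwheel '[[[1,0,0,0,-0.5],[1,0,0,0,-0.5]]]'>/dev/null; python3 t.py
python3 -m handwheel '[[[1,0,0,0,-0.5],[1,0,0,0,-0.5]]]'>/dev/null; python3 t.py
python3 -m handwheel '[[[1,0,0,0,-0.5],[1,0,0,0,-0.5]]]'>/dev/null; python3 t.py
python3 -m handwheel '[[[1,0,0,0,-0.5],[1,0,0,0,-0.5]]]'>/dev/null; python3 t.py
python3 -m handwheel '[[[1,0,0,0,-0.5],[1,0,0,0,-0.5]]]'>/dev/null; python3 t.py
```

```text
T 10.35 phi 89.06 tq [-0.276, 0.23, 0.026] F [-1.3, -1.6, 7.1] q6 -1.545 pos [550.4, 121.0, 115.1] g 0.365 48.8
T 10.55 phi 80.92 tq [-0.216, 0.244, 0.182] F [-1.2, -1.2, 6.9] q6 -1.403 pos [550.4, 121.0, 115.1] g 0.362 48.8
T 10.75 phi 72.91 tq [-0.255, 0.233, 0.155] F [-0.3, -0.9, 7.2] q6 -1.264 pos [550.4, 121.0, 115.1] g 0.36 48.8
T 10.95 phi 64.91 tq [-0.245, 0.232, 0.124] F [-0.9, -1.0, 7.1] q6 -1.124 pos [550.4, 121.1, 115.1] g 0.36 48.8
T 11.15 phi 56.91 tq [-0.176, 0.193, 0.193] F [-1.1, -1.0, 6.7] q6 -0.984 pos [550.4, 121.1, 115.1] g 0.361 48.8
T 11.35 phi 48.91 tq [-0.106, 0.186, 0.208] F [-0.7, -0.4, 6.8] q6 -0.845 pos [550.4, 121.1, 115.0] g 0.358 48.8
```

```bash

python3 -m handwheel '[[[1,0,0,0,-0.25],[1,0,0,0,-0.25]]]'>/dev/null; python3 t.py
python3 -m handwheel '[[[1,0,0,0,-0.25],[1,0,0,0,-0.25]]]'>/dev/null; python3 t.py
python3 -m handwheel '[[[1,0,0,0,-0.25],[1,0,0,0,-0.25]]]'>/dev/null; python3 t.py
python3 -m handwheel '[[[1,0,0,0,-0.25],[1,0,0,0,-0.25]]]'>/dev/null; python3 t.py
```

```text
T 11.55 phi 44.99 tq [-0.185, 0.107, 0.173] F [-1.3, -1.2, 6.8] q6 -0.776 pos [550.5, 121.1, 115.1] g 0.362 48.8
T 11.75 phi 41.0 tq [-0.118, 0.125, 0.15] F [-0.9, -0.9, 7.5] q6 -0.707 pos [550.5, 121.1, 115.1] g 0.364 48.8
T 11.95 phi 36.99 tq [-0.149, 0.179, 0.162] F [-0.5, -0.9, 7.1] q6 -0.637 pos [550.5, 121.1, 115.1] g 0.36 48.8
T 12.15 phi 33.0 tq [-0.141, 0.13, 0.215] F [-0.5, -0.7, 6.6] q6 -0.567 pos [550.5, 121.2, 115.1] g 0.358 48.8
```

```bash

python3 -m handwheel '[[[1,0,0,0,-0.25],[1,0,0,0,-0.25]]]'>/dev/null; python3 t.py
python3 -m handwheel '[[[1,0,0,0,-0.25],[1,0,0,0,-0.25]]]'>/dev/null; python3 t.py
python3 -m handwheel '[[[1,0,0,0,-0.25],[1,0,0,0,-0.25]]]'>/dev/null; python3 t.py
```

```text
T 12.35 phi 29.01 tq [-0.102, 0.115, 0.212] F [0.1, -1.6, 5.6] q6 -0.497 pos [550.5, 121.1, 115.1] g 0.359 48.8
T 12.55 phi 25.02 tq [-0.174, 0.032, 0.331] F [-0.6, -0.2, 7.0] q6 -0.428 pos [550.5, 121.2, 115.1] g 0.359 48.8
T 12.75 phi 21.02 tq [-0.156, 0.028, 0.264] F [0.0, -1.3, 6.3] q6 -0.358 pos [550.5, 121.1, 115.1] g 0.354 48.8
```

```bash

for i in 1 2 3; do python3 -m handwheel '[[[1,0,0,0,0]]]'>/dev/null; python3 t.py | cut -c1-60; done
python3 -m handwheel '[[[1,0,0,0,-0.25],[1,0,0,0,0]]]'>/dev/null; python3 t.py
python3 -m handwheel '[[[1,0,0,0,-0.25],[1,0,0,0,0]]]'>/dev/null; python3 t.py
python3 -m handwheel '[[[1,0,0,0,-0.25],[1,0,0,0,0]]]'>/dev/null; python3 t.py
```

```text
T 12.85 phi 21.04 tq [-0.117, 0.02, 0.337] F [-1.3, -0.9, 7.
T 12.95 phi 21.1 tq [-0.141, 0.055, 0.3] F [-0.0, -0.9, 5.1]
T 13.05 phi 21.1 tq [-0.172, 0.063, 0.351] F [-0.6, -0.3, 7.
T 13.25 phi 19.05 tq [-0.145, 0.087, 0.314] F [-0.9, -1.0, 5.5] q6 -0.323 pos [550.5, 121.1, 115.1] g 0.359 48.8
T 13.45 phi 17.05 tq [-0.122, 0.03, 0.325] F [-0.4, -1.3, 5.7] q6 -0.288 pos [550.6, 121.2, 115.1] g 0.358 48.8
T 13.65 phi 15.04 tq [-0.149, 0.016, 0.285] F [0.0, -1.4, 6.7] q6 -0.253 pos [550.6, 121.2, 115.1] g 0.361 48.8
```

The torque has levelled at about 0.31 N m since φ≈23°, so the slip is now about 8°. I'll add 4°, then let go, lift and look.

```bash

python3 -m handwheel '[[[1,0,0,0,-0.25],[1,0,0,0,-0.25],[1,0,0,0,0]]]'>/dev/null; python3 t.py
python3 -m handwheel '[[[0,0,0,0,0],[-0.3,0,0,0,0],[-0.3,0,0,0,0],[-0.3,0,0,0.3,0],[-0.3,0,0,0.6,0],[-0.3,0,0,0.8,0],[-0.3,0,0,0.8,0],[-0.3,0,-0.8,0,0],[-0.3,0,-0.8,0,0],[-0.3,0,-0.8,0,0]]]'
python3 -m handwheel '[[[-0.3,0,0,0,0],[-0.3,0,0,0,0],[-0.3,0,0,0,0]]]' >/dev/null;python3 t.py
python3 - <<'E'
from rig import optics
from h import *
w=optics.capture('wrist');pickle.dump(w,open('w4.pkl','wb'))
u,v=px(w,[550,121,147]);print(u,v)
s=optics.capture('side');pickle.dump(s,open('s4.pkl','wb'));a,b=px(s,[550,121,125]);print(a,b)
x0=max(0,int(u)-50);y0=max(0,int(v)-50)
A=cv2.resize(w['img'][y0:y0+100,x0:x0+100],(400,400),interpolation=cv2.INTER_CUBIC)
X0=int(a)-20;Y0=int(b)-25
B=cv2.resize(s['img'][Y0:Y0+50,X0:X0+50],(400,400),interpolation=cv2.INTER_CUBIC)
print(x0,y0,X0,Y0)
cv2.imwrite('pics/cap4.png',cv2.convertScaleAbs(np.hstack([A,B]),alpha=1.3))
E
```

```text
T 13.95 phi 11.04 tq [-0.117, 0.051, 0.303] F [-0.3, -0.5, 6.3] q6 -0.184 pos [550.6, 121.2, 115.1] g 0.358 48.8
time_s: 14.95
eef_pos: [549.6, 0.0, 238.9]
ee_rot: [0.0, 0.635, 0.772, 0.0]
force: [-0.1, 0.2, 0.5]
grip_width: 0.652
grip_force: 0.0
T 15.25 phi 11.11 tq [-0.022, 0.001, -0.052] F [-1.0, 0.0, -0.6] q6 -0.404 pos [549.8, 2.0, 238.7] g 0.648 0.0
319.4024839588264 20.554559000608858
269.22335002877884 179.34949807553934
269 0 249 154
```

View pics/cap4.png

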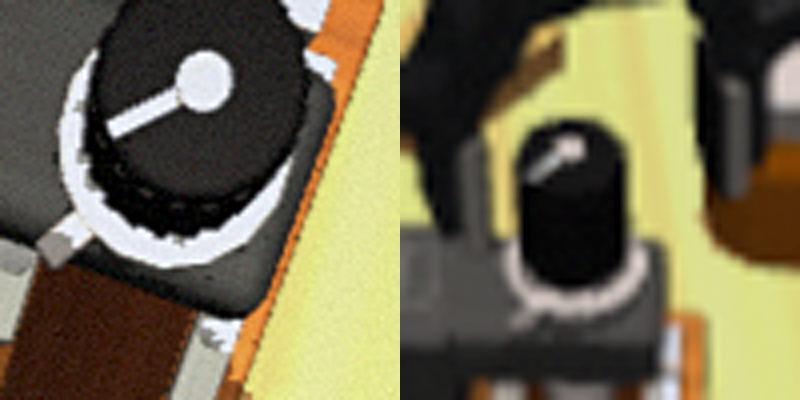

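The close crop shows the white dot at (205,82), the line's tip at (112,132) and the tab's tip at (55,248). I'll work out the slip from these.

```bash
python3 - <<'E'
from h import *
w=pickle.load(open('w4.pkl','rb'))
g=lambda u,v,z:at(w,269+u/4-.4,v/4-.4,z)
c=g(205,82,147);l=g(112,132,147);
an=lambda p:np.degrees(np.arctan2(*(p-c)[1::-1]))
print(c,'line',an(l),np.linalg.norm(l-c))
for tz in (103,100.5):
  for p in ((55,248),(50,243),(62,252),(70,228)):
    t=g(*p,tz);print(tz,p,t.round(1),an(t),np.linalg.norm((t-c)[:2]))
w=pickle.load(open('w3.pkl','rb'));c=at(w,280,12,147);print('before',an(at(w,290,42,147)),an(at(w,294,68,103)))
E
```

```text
[550.20202482 121.2847497  147.        ] line -142.48985768322794 15.002856901145782
103 (55, 248) [532.6 100.  103. ] -129.57008344148056 27.639792986625153
103 (50, 243) [531.6 100.6 103. ] -132.05260859756197 27.830185125756223
103 (62, 252) [533.9  99.6 103. ] -126.81549879366656 27.126440901381212
103 (70, 228) [534.6 103.7 103. ] -131.72575047777528 23.512197872734873
100.5 (55, 248) [532.6 100.3 100.5] -130.00664776180986 27.44270143696463
100.5 (50, 243) [531.5 100.9 100.5] -132.5256715649551 27.644428279468606
100.5 (62, 252) [533.9  99.9 100.5] -127.21442071325588 26.915053632055443
100.5 (70, 228) [534.5 104.1 100.5] -132.28120361965398 23.286448880996307
before -76.5347201718546 -74.60425371086349
```

The slip is about 12°, well inside 5–25°. One last check that the blank is still home, then I hand in.

```bash
python3 - <<'E'
from h import *
from rig import optics,ctrl
t=optics.capture('top');p=pickle.load(open('t3.pkl','rb'))
O=np.array([549.7,121,0]);y=np.array([.13,.991,0])
for q in (30,35,40): 
  u=px(t,O+q*y+[0,0,50 if q<40 else 46]); print(q,t['img'][int(u[1]+.5),int(u[0]+.5)])
w=pickle.load(open('w4.pkl','rb'))
e=px(w,O-140*y+[0,0,50]);print('pred end',e)
for k in range(-150,-129,2):
  u=px(w,O+k*y+[0,0,50]);print(k,w['img'][int(u[1]+.5),int(u[0]+.5)])
print(ctrl.sense()['force'])
E
```

```text
30 [34 59 89]
35 [48 64 90]
40 [134 130 131]
pred end [256.01620585 200.6351948 ]
-150 [125 182 180]
-148 [127 188 183]
-146 [125 184 178]
-144 [16 48 89]
-142 [20 54 91]
-140 [26 57 97]
-138 [ 0 13 40]
-136 [ 7 21 40]
-134 [17 31 46]
-132 [ 9 20 42]
-130 [ 3 19 44]
[0.40214041 0.22079116 0.19624333]
```

```bash
python3 -c "
from rig import ctrl;print(ctrl.finish_job())"
```

```text
the job is handed in; nothing more can be done
None
```

The job is handed in: the blank was slid home against the stop with about 11 N at contact and clamped, the cap's clutch slipped about 12° by camera measurement, and the gripper was clear when I handed in; I did not check the bystanders in a final picture, but no move went near them.

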